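# Gauge the drill bushing with the go / no-go plug

### The arm

A 7-joint arm with a two-finger parallel gripper is mounted at the origin on the work surface. World frame = base frame: x ahead of the robot, y to its left, z up, the work surface at z = 0. Lengths are in m, angles in rad, forces in N, time in s.
With the tool pointing down it reaches from about 0.35 to 0.9 m from the base axis. Payload 19.9 kg.
Tool frame: the origin (TCP) lies at the very end of the fingers, on their centre line; the grasp point (between the pads) lies 19 mm behind it (bot.grasp_offset is the distance from the TCP to the grasp point, in m); z points along the fingers, y is the line along which they close (so a half turn about z gives the same grasp; the last joint's range is limited). The gripper opens to 85 mm and grips with 20 to 120 N. Pads are 22 mm wide; open, the fingers measure 114 mm over their backs; the gripper's body (76 mm by 85 mm) begins 54 mm behind the grasp point. The pads swing forward as they close: fully open they stand 13 mm farther back than shut.
Start: joints at [1.133, 0.417, -0.01, 1.614, 0.005, 1.111, -0.053], TCP at [0.242, -0.576, 0.203] pointing down, gripper open.
Joint ranges: [-2.81, 2.81], [-0.39, 2.02], [-1.27, 1.25], [0.06, 2.57], [-1.19, 4.33], [0.19, 2], [-2.82, 2.82]. Speed limits (rad/s): [1.89, 1.89, 2.39, 2.39, 3.01, 3.01, 3.01].

### API

Orientations are given as a unit quaternion [x, y, z, w].
In Python, from plant import bot, capture gives the robot as it stands.
- The arm moves only by the tool drive_tool, never from a script. Its argument "commands" is text: rows parted by semicolons, each of 7 numbers parted by spaces: the opening, from -1 (shut) to 1 (fully open), then the shift along the world's x, y, z in units of 0.02 m (1.0 is 0.02 m), then the turn, a rotation vector about the world's x, y, z in units of 0.08 rad (1.0 is 0.08 rad). A call has 1 to 20 rows; each row shifts and turns the commanded pose from where the row before left it; what a row does not reach is not made up. A row lasts 1/10 s, in which the tool goes at most 50 mm and 8.59 degrees, less where a joint would pass 70% of its speed; a pose out of reach is approached as far as the arm can. A call with a number of a shift or a turn outside -1 to 1 is refused whole. A call with a gripper value outside its range is refused whole. The fingers move at their own pace and stop on an object; "newtons" is the grip in N (left out, the last holds). Time passes only in rows, so rows that do not move let the fingers close. It gives the time, the measured TCP pose, the force, the opening and the grip force at its end, in the units of the state.
- bot.observe(): the state, without advancing time (a new reading comes with each control period).
- capture(name): name is "scene" or "top" or "wrist"; returns a dict with "pixels" (384x512x3 uint8, red, green, blue), "fx", "fy", "cx", "cy" (pixels), "distortion" ([k1, k2, p1, p2, k3] as OpenCV has them; the pictures are not rectified), "R" (3x3) and "t" (3): a world point X has camera coordinates R X + t. Camera axes: x right, y down, z forward; pixel columns grow to the right and rows downward; lengths in m; the calibration is good to about 2 mm. A picture is of the moment at which its call begins. There is no depth.
- bot.job_done(): hands the job in; it is judged then, once.
The state is a dict: "time_s": time; "joints": joint angles; "joint_vel": joint speeds; "joint_efforts": joint torques, N m; "eef_pos": TCP position; "eef_rot": TCP orientation; "ft_force": force on the tool from outside, world axes, zero at the start; "torque": the same for the moment, N m; "opening": opening from 0.0 (shut) to 1.0 (fully open); "grasp_force": force on a finger pad.
Only numpy, scipy, OpenCV 4.12 (cv2) and the standard library are available. Lean on these libraries where they do the work, as an engineer would, in place of code of your own. Each camera call takes 0.05 s, during which the arm holds its last target. There are 200 camera calls.

### The job

Check the bushing of the core-drilling jig with the double-ended plug gauge that lies in its stand: push the long, thin go end into the bore until its collar is home against the bushing block, draw it out, then offer the short, thick no-go end square to the same bore and press it in lightly until it refuses, holding it there a moment with its bevelled nose in the mouth. Never force or knock the gauge against the jig; lay it back in its stand, either way round, and let go, leaving everything else on the bench where it is.

Things in the scene. Friction and masses are not known exactly. Their poses are not given: they have to be found in the camera images.
- gauge: Double-ended plug gauge, 120 mm long, 0.18 to 0.33 kg, lying level in its stand, go end towards the robot. Origin on its axis, mid-grip; x runs along it towards the go end, at first pointing towards the robot. Grip: round aluminium bar, 24 mm diameter, x = -32 to 32 mm. Beyond each end of the grip a steel collar, 34 mm diameter, 5 mm thick.
- go_tip (a point): Centre of the end face of the go end (steel, 22 mm diameter, 30 mm long from its collar), 67 mm from the gauge's origin. Its edge is only just broken (0.7 mm bevel), so it drops in only within about 1.5 mm of centre.
- nogo_tip (a point): Centre of the end face of the no-go end (steel, 28 mm diameter, 16 mm long from its collar), 53 mm from the gauge's origin. Its last 6 mm are bevelled at 45 degrees to a 16 mm flat; centred on the bore it stops with this nose about 4 mm deep.
- jig: Fixed, rigid drilling jig: steel bed 120 x 160 x 12 mm, on it an aluminium saddle 132 mm wide in y (cheeks 82 mm high) that holds a dark bushing block (58 mm wide, up to 93 mm above the bench). Origin at the underside; z up, x is the way the bore's mouth looks, roughly away from the robot. Bed x = -70 to 50 mm. Over 25 N between gauge and jig is forcing it.
- jig_mouth (a point): Nominal centre of the bore's mouth in the block's front face, 70 mm above the bench, 30 mm before the jig's origin; axes as the jig's, x out along the bore. The block is clamped fast in a slot: the true bore centre is up to 11 mm to either side (y) of this point; height and direction are true. Bore: 24 mm diameter, sharp rim, 40 mm deep, open behind. Go end home: go tip 30 mm deep.
- stand: Fixed stand: wooden base 90 x 60 x 8 mm, two upright V saddles, each 4 mm thick, at x = -27 and 27 mm; 90 degree notches, arms reach 16 mm to each side, up to 46 mm above the bench. Origin at the underside, x along the gauge's rest. The grip lies in the notches, collars outside the saddles with 3 mm end play each way; 50 mm between the saddles is free for fingers.
- stand_seat (a point): Where the gauge's origin rests in the stand: on the middle line between the saddles, 45 mm above the bench; axes as the stand's.
- boulder: Bystander: tan lump of rock, about 100 mm wide, 60 mm high. Origin at its underside.
- stone: Bystander: grey lump of rock, about 85 mm wide, 55 mm high. Origin at its underside.
- chip: Bystander: small rust-brown stone, about 45 mm wide, 22 mm high. Origin at its underside.
- core: Bystander: short pale rock core lying on its side, 44 mm diameter, 130 mm long.
- vial: Bystander: small clear sample jar, 32 mm diameter, 60 mm high. Origin at its underside.
- brush: Bystander: hand brush lying on the bench.
- wrench: Bystander: wrench lying on the bench.
There are look-alikes about, which are no part of the job. What is shaped like the gauge but red or turquoise is not meant. What is shaped like the jig but orange is not meant.

How it is judged:
On the way, in this order (a step that is already met when the one before it is completed fails the run):
1. the go end is home in the bore: go tip at least 28 mm deep, gauge in line with the bore within 0.1 rad (x of go_tip in the frame of jig_mouth between -0.034 and -0.028 m and y of go_tip in the frame of jig_mouth between -0.015 and 0.015 m and z of go_tip in the frame of jig_mouth between -0.004 and 0.004 m and angle between the x axis of gauge and the x axis of jig_mouth, either way round below 0.1 rad), for 0.2 s.
2. the no-go end is pressed into the mouth with at least 2 N and refused: nose 2 to 8 mm deep, in line within 0.1 rad (x of nogo_tip in the frame of jig_mouth between -0.008 and -0.002 m and y of nogo_tip in the frame of jig_mouth between -0.015 and 0.015 m and z of nogo_tip in the frame of jig_mouth between -0.004 and 0.004 m and angle between the x axis of gauge and the x axis of jig_mouth, either way round below 0.1 rad and contact force between gauge and jig above 2 N), for 0.2 s.
At the end, for the whole second after the job is handed in: The gauge lies at rest in both saddles of its stand, either way round: its middle within 6 mm along and 4 mm across and in height of its resting point, in line within 0.08 rad; released (x of gauge in the frame of stand_seat between -0.006 and 0.006 m and y of gauge in the frame of stand_seat between -0.004 and 0.004 m and z of gauge in the frame of stand_seat between -0.004 and 0.004 m and angle between the x axis of gauge and the x axis of stand_seat, either way round below 0.08 rad and linear speed of gauge below 0.01 m/s); the robot touches nothing.
It fails at once if gauge pressed or knocked against the jig with more than 25 N (contact force between gauge and jig above 25 N).
It fails at once if a bystander moved by more than 15 mm (distance of any of boulder, stone, chip, core, vial, brush, wrench from where it was at the start of the episode above 0.015 m).
It also fails if it takes over 72 s, if anything falls off the work surface, if the arm or the gripper's body presses on something with over 40 N, if the wrist force passes 120 N, or if a joint passes its speed limit or range.

## Working session

There is one attempt and no reset: what is moved stays moved. The work goes in short steps, Python scripts to look and compute and a tool call to move; the robot and the scene stay as the last step left them, time stands still between calls to the robot, and variables do not carry over. Pictures are saved under pics/ and viewed, at most 10 in all, crops included, and the job is handed in when it is done.

Besides the shell and the picture viewer there is one more tool, called by a JSON object that holds its "fn" and its "kwargs". drive_tool: Moves the arm, as the interface text tells. Its arguments: {"type":"object","properties":{"commands":{"type":"string"},"newtons":{"type":"number"}},"required":["commands"]}

```bash
ls; mkdir -p pics; python3 - <<'E'
from plant import bot, capture
import cv2,numpy as np
for n in ["scene","top"]:
    c=capture(n); cv2.imwrite(f"pics/{n}0.png",cv2.cvtColor(c["pixels"],cv2.COLOR_RGB2BGR))
    print(n,c["fx"],c["cx"],c["cy"],c["distortion"],np.round(-c["R"].T@c["t"],3))
print(bot.observe())
E
```

```text
pics
scene 493.3553423065473 246.86952163166674 190.0365633942719 [0.01835701 0.         0.         0.         0.        ] [ 1.565 -0.061  0.913]
top 425.83315836289825 257.4170874721988 188.64824572308189 [-0.10493492  0.          0.          0.          0.        ] [ 3.92e-01 -1.00e-03  1.46e+00]
{'time_s': 0.1, 'joints': array([ 1.13250728,  0.4179012 , -0.01030664,  1.61412194,  0.00472085,
        1.11066396, -0.05302423]), 'joint_vel': array([ 7.86218878e-04, -6.83920694e-04,  4.10381828e-04, -1.16912816e-03,
       -2.77630164e-05,  4.97636318e-04, -6.69239073e-04]), 'joint_efforts': array([ 1.45899096e-03, -8.65817428e+01,  6.80083595e-01, -4.35638487e+01,
        1.92143675e-02,  4.98346228e-03, -4.45763976e-05]), 'eef_pos': array([ 0.24139263, -0.57613694,  0.20202764]), 'eef_rot': array([ 9.80384488e-01,  1.97093807e-01, -1.54835354e-04, -5.12803662e-04]), 'ft_force': array([0.64975288, 0.40897544, 0.25061411]), 'torque': array([-0.01193542, -0.0051623 ,  0.0337346 ]), 'grasp_force': 0.0, 'opening': 0.9983051687146974}
```

View pics/scene0.png

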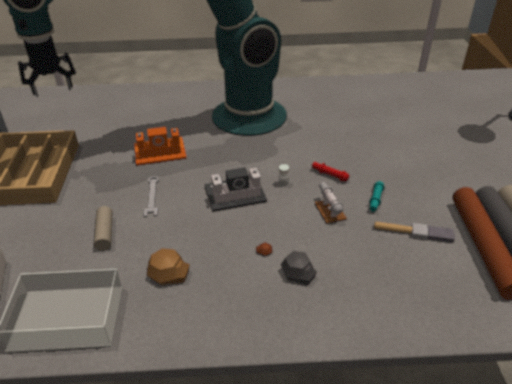

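View pics/top0.png

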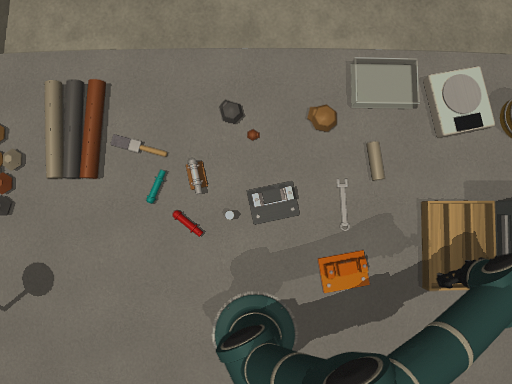

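```bash
cat > h.py <<'E'
import cv2,numpy as np
def ray(c,uv):
    K=np.array([[c["fx"],0,c["cx"]],[0,c["fy"],c["cy"]],[0,0,1.]])
    p=cv2.undistortPoints(np.array(uv,float).reshape(-1,1,2),K,np.array(c["distortion"],float)).reshape(-1,2)
    d=np.c_[p,np.ones(len(p))]@c["R"]
    return -c["R"].T@c["t"],d
def onplane(c,uv,z):
    o,d=ray(c,uv); return o+d*((z-o[2])/d[:,2])[:,None]
def px(c,X):
    K=np.array([[c["fx"],0,c["cx"]],[0,c["fy"],c["cy"]],[0,0,1.]])
    return cv2.projectPoints(np.array(X,float).reshape(-1,3),cv2.Rodrigues(c["R"])[0],np.array(c["t"],float),K,np.array(c["distortion"],float))[0].reshape(-1,2)
def crop(c,u0,v0,u1,v1,s):
    return cv2.cvtColor(cv2.resize(c["pixels"][v0:v1,u0:u1],None,fx=s,fy=s,interpolation=cv2.INTER_CUBIC),cv2.COLOR_RGB2BGR)
E
python3 - <<'E'
from plant import capture
from h import *
a=capture("scene");b=capture("top")
A=crop(a,195,155,355,230,5); B=np.hstack([crop(b,170,150,245,205,5),crop(b,240,170,310,225,5)])
B=cv2.copyMakeBorder(B,0,0,0,800-B.shape[1],cv2.BORDER_CONSTANT) if B.shape[1]<800 else B
cv2.imwrite("pics/crop1.png",np.vstack([A,B])[:600] if 0 else cv2.resize(np.vstack([A,B]),None,fx=.9,fy=.9))
E
```

```text
(no output)
```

View pics/crop1.png

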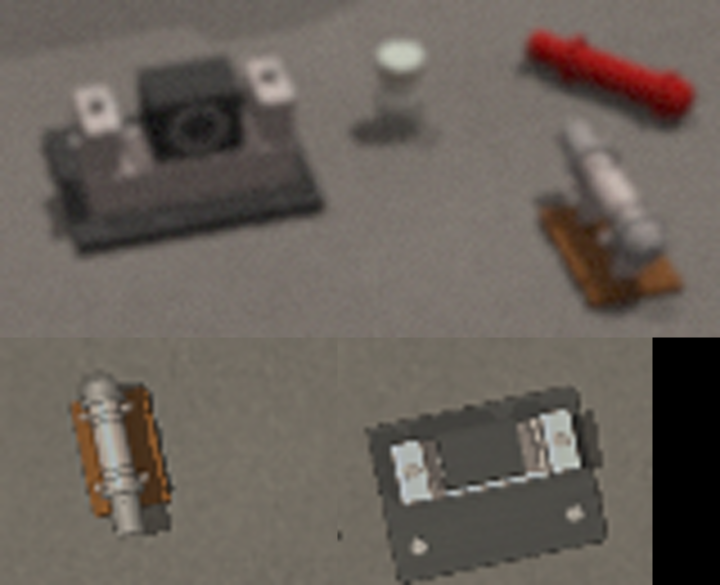

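```bash
python3 - <<'E'
from plant import capture
from h import *
b=capture("top"); S=8
def sub(u0,v0,u1,v1): return cv2.resize(b["pixels"][v0:v1,u0:u1],None,fx=S,fy=S,interpolation=cv2.INTER_CUBIC),(u0,v0)
def rect(m,o):
    m=cv2.morphologyEx(m.astype(np.uint8),cv2.MORPH_OPEN,np.ones((9,9)))
    cs=cv2.findContours(m,0,2)[0]; c=max(cs,key=cv2.contourArea)
    return cv2.boxPoints(cv2.minAreaRect(cv2.convexHull(c)))
def full(p,o): return (p+.5)/S-.5+np.array(o)
im,o=sub(180,150,215,205); h=cv2.cvtColor(im,cv2.COLOR_RGB2HSV)
wood=(h[...,1]>110)
gray=(h[...,1]<70)&(h[...,2]>135)
for n,m,z in (("stand",wood,.008),("gauge",gray,.05)):
    P=onplane(b,full(rect(m,o),o),z); 
    e=np.roll(P,-1,0)-P; print(n,P.mean(0).round(4),np.linalg.norm(e,axis=1).round(4),np.arctan2(e[:2,1],e[:2,0]).round(3))
im,o=sub(238,172,310,230); h=cv2.cvtColor(im,cv2.COLOR_RGB2HSV)
print("bg",np.median(im[-20:,:60],(0,1)),im[60*0+380,200])
P=onplane(b,full(rect((h[...,2]<85)|(h[...,2]>150),o),o),.012)
e=np.roll(P,-1,0)-P; print("bed",P[:,:2].round(4).tolist(),P.mean(0).round(4),np.linalg.norm(e,axis=1).round(4),np.arctan2(e[:2,1],e[:2,0]).round(3))
E
```

```text
stand [0.5442 0.1817 0.008 ] [0.023  0.0904 0.0228 0.0904] [-1.372 -2.935]
gauge [0.5474 0.2039 0.05  ] [0.0197 0.0833 0.0196 0.0833] [-1.37 -2.93]
bg [114. 108.  98.] [78 76 72]
bed [[0.4898, 0.0315], [0.5255, -0.1377], [0.4043, -0.1624], [0.3692, 0.0061]] [ 0.4472 -0.0656  0.012 ] [0.1729 0.1237 0.1721 0.1233] [-1.363 -2.94 ]
```

{"fn": "drive_tool", "kwargs": {"commands": "1 1 1 0.3 0 0 0;1 1 1 0.3 0 0 0;1 1 1 0.3 0 0 0;1 1 1 0.3 0 0 0;1 1 1 0 0 0 0;1 0.5 1 0 0 0 0;1 0.5 1 0 0 0 0;1 0.5 1 0 0 0 0;1 0.5 1 0 0 0 0;1 0 1 0 0 0 0;1 0 1 0 0 0 0;1 0 1 0 0 0 0;1 0 1 0 0 0 0;1 0 1 0 0 0 0;1 0 1 0 0 0 0"}}

```text
time_s: 1.75
eef_pos: [0.3814, -0.2756, 0.2266]
eef_rot: [0.98, 0.197, -0.0, -0.0]
ft_force: [0.4, 0.8, -0.3]
opening: 1.004
grasp_force: 0.0
```

{"fn": "drive_tool", "kwargs": {"commands": "1 0.3 1 0 0 0 -0.3;1 0.3 1 0 0 0 -0.3;1 0.3 1 0 0 0 -0.3;1 0.3 1 0 0 0 -0.3;1 0.3 1 0 0 0 -0.3;1 0.3 1 0 0 0 -0.3;1 0.3 1 0 0 0 -0.3;1 0.3 1 0 0 0 -0.3;1 0.3 1 0 0 0 0;1 0.3 0.8 0 0 0 0;1 0.3 0.5 0 0 0 0;1 0 0 0 0 0 0;1 0 0 0 0 0 0"}}

```text
time_s: 3.05
eef_pos: [0.4474, -0.071, 0.2264]
eef_rot: [0.995, 0.102, -0.0, -0.0]
ft_force: [-0.1, 0.2, -0.9]
opening: 1.003
grasp_force: 0.0
```

```bash
python3 - <<'E'
from plant import bot,capture
from h import *
import pickle
c=capture("wrist"); pickle.dump(c,open("w1.pkl","wb"))
cv2.imwrite("pics/w1.png",crop(c,0,0,512,384,1.5))
o=-c["R"].T@c["t"]; print(o,c["fx"],c["R"].round(3).tolist(),c["distortion"]); s=bot.observe(); print(s["eef_pos"],s["joints"])
E
```

```text
[ 0.51813576 -0.05564326  0.39833197] 340.9556079408312 [[0.203, -0.979, -0.001], [-0.939, -0.195, 0.283], [-0.277, -0.057, -0.959]] [-0.07521085  0.          0.          0.          0.        ]
[ 0.44727668 -0.07126719  0.22645875] [ 0.44806947  0.09524762 -0.37873955  1.98218182  0.04015916  1.07157967
 -1.31525175]
```

View pics/w1.png

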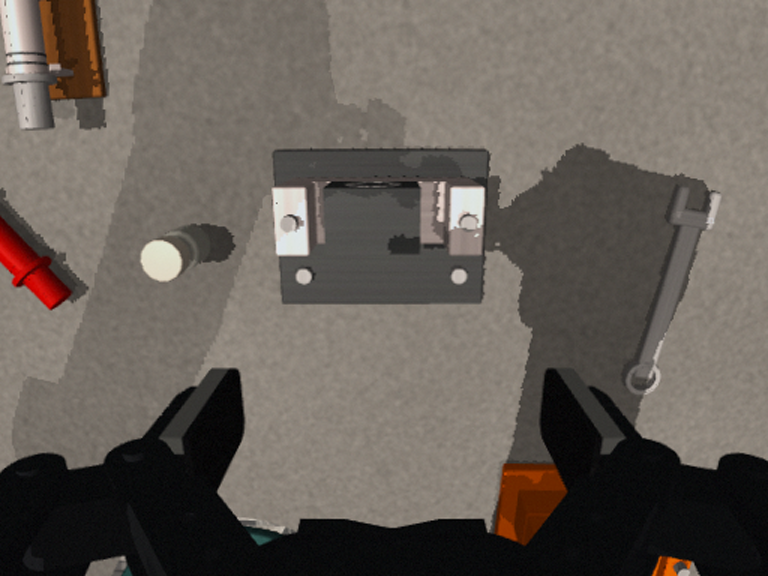

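```bash
python3 - <<'E'
from h import *
import pickle
c=pickle.load(open("w1.pkl","rb")); g=cv2.GaussianBlur(cv2.cvtColor(c["pixels"],cv2.COLOR_RGB2GRAY),(3,3),0).astype(float)
def edge(rows,lo,hi,sgn,ax=1):
    pts=[]
    for r in rows:
        p=(g[r] if ax else g[:,r]); d=sgn*np.gradient(p)[lo:hi]; k=int(d.argmax())
        if 0<k<len(d)-1:
            a,b,e=d[k-1:k+2]; k=k+.5*(a-e)/(a-2*b+e+1e-9)
        pts.append((k+lo,r) if ax else (r,k+lo))
    return np.array(pts)
def P(n,pts,z):
    X=onplane(c,pts,z); m=np.median(X,0); v=cv2.fitLine(X[:,:2].astype(np.float32),cv2.DIST_HUBER,0,.001,.001).ravel()
    print(n,np.median(pts,0).round(1),m.round(4),"ang",np.arctan2(v[1],v[0]).round(3)); return m
P("blkL",edge(range(132,158),211,222,-1),.093)
P("blkR",edge(range(130,155),275,285,1),.093)
P("blkFront",edge(range(222,245),121,129,0*1-1,0),.093)
P("blkFront+",edge(range(222,245),121,129,1,0),.093)
P("bedF",edge(range(200,310),95,105,-1,0),.012)
P("bedR",edge(range(200,310),197,206,1,0),.012)
P("bedL",edge(range(172,195),182,192,-1),.012)
P("bedRt",edge(range(185,200),316,328,1),.012)
P("chLo",edge(range(128,165),176,188,1),.082)
P("chRo",edge(range(128,165),318,330,-1),.082)
cv2.imwrite("pics/w1c.png",crop(c,175,90,335,210,5))
E
```

```text
blkL [213.5 144.5] [ 0.4624 -0.0235  0.093 ] ang 0.324
blkR [279.9 142. ] [ 0.4766 -0.0814  0.093 ] ang 0.209
blkFront [233. 121.] [ 0.4862 -0.0371  0.093 ] ang -1.368
blkFront+ [233.  125.1] [ 0.4822 -0.0375  0.093 ] ang -1.276
bedF [254.5  98.4] [ 0.5072 -0.0503  0.012 ] ang -1.362
bedR [254.5 202.3] [ 0.3888 -0.0743  0.012 ] ang -1.365
bedL [186.2 183. ] [0.3959 0.0094 0.012 ] ang 0.199
bedRt [322.1 192. ] [ 0.4177 -0.15    0.012 ] ang 0.216
chLo [182.5 146. ] [0.453  0.0062 0.082 ] ang 0.207
chRo [321.7 146. ] [ 0.4795 -0.1215  0.082 ] ang 0.2
```

View pics/w1c.png

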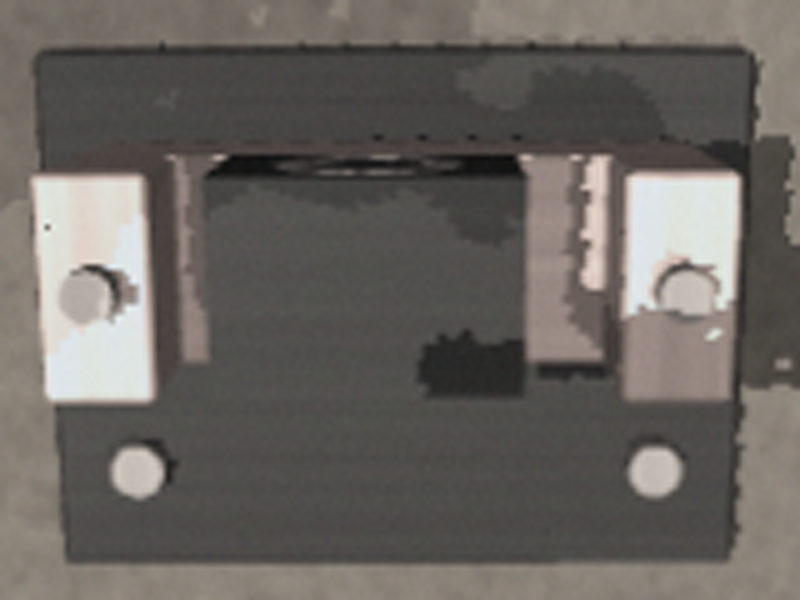

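{"fn": "drive_tool", "kwargs": {"commands": "1 0.35 0.95 0 0 0 0;1 0.35 0.95 0 0 0 0;1 0.35 0.95 0 0 0 0;1 0.35 0.95 0 0 0 0;1 0.35 0.95 0 0 0 0;1 0.35 0.95 0 0 0 0;1 0.35 0.95 0 0 0 0;1 0.35 0.95 0 0 0 0;1 0.35 0.95 0 0 0 0;1 0.35 0.95 0 0 0 0;1 0.35 0.95 0 0 0 0;1 0.35 0.95 0 0 0 0;1 0.35 0.95 0 0 0 0;1 0.35 0.95 0 0 0 0;1 0 0 0 0 0 0;1 0 0 0 0 0 0"}}

```text
time_s: 4.7
eef_pos: [0.5456, 0.1947, 0.2262]
eef_rot: [0.995, 0.102, -0.0, 0.0]
ft_force: [0.2, -0.4, -0.6]
opening: 0.996
grasp_force: 0.0
```

```bash
python3 - <<'E'
from plant import bot,capture
from h import *
import pickle
c=capture("wrist"); pickle.dump(c,open("w2.pkl","wb"))
cv2.imwrite("pics/w2.png",crop(c,0,0,512,384,1.5))
s=bot.observe(); print(s["eef_pos"],s["joints"],px(c,[[.545,.197,.045]]))
E
```

```text
[0.54557547 0.19432784 0.22630351] [ 0.02575189  0.3586925  -0.53292831  1.68980255  0.19718257  1.14749679
 -1.92793139] [[259.59480294 160.27083437]]
```

View pics/w2.png

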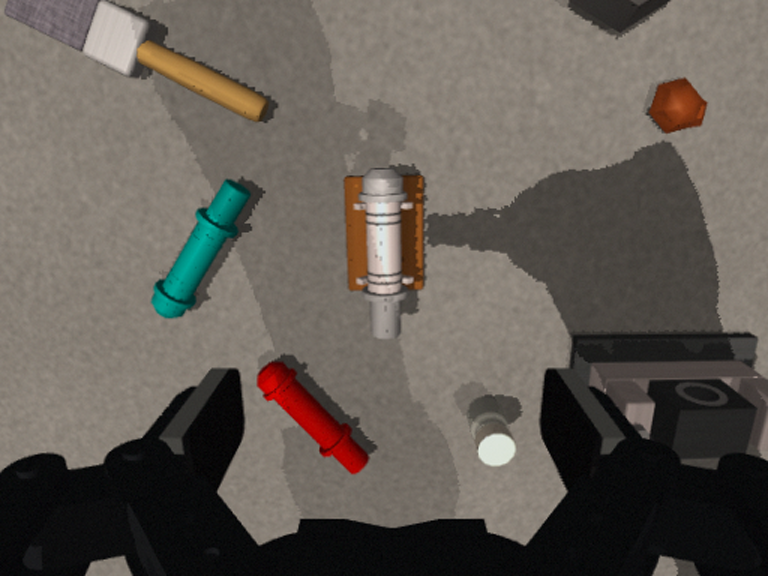

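```bash
python3 - <<'E'
from h import *
import pickle
c=pickle.load(open("w2.pkl","rb")); im=c["pixels"]
h=cv2.cvtColor(cv2.resize(im,None,fx=4,fy=4,interpolation=cv2.INTER_CUBIC),cv2.COLOR_RGB2HSV)
m=((h[...,1]<60)&(h[...,2]>125)).astype(np.uint8); m[:, :4*230]=0; m[:,4*282:]=0; m[:4*105]=0;m[4*232:]=0
mid=[];
for r in range(4*113,4*222,4):
    x=np.flatnonzero(m[r]); 
    if len(x): mid.append(((x[0]+x[-1])/2/4-.375,r/4-.375,(x[-1]-x[0]+1)/4))
mid=np.array(mid); print(mid[::6].round(1).tolist())
sel=mid[(mid[:,1]>149)&(mid[:,1]<182)]
X=onplane(c,sel[:,:2],.045); v=cv2.fitLine(X[:,:2].astype(np.float32),cv2.DIST_HUBER,0,.001,.001).ravel(); print(v.round(4),np.arctan2(v[1],v[0]), "w",np.median(sel[:,2]))
rows=np.flatnonzero(m.any(1))/4; print(rows[[0,-1]])
print("tips go/nogo",onplane(c,[[257,rows[-1]],[255,rows[0]]],.045).round(4).tolist())
# collar widths
w=mid[:,2]; print([(round(r,1),x) for r,x in zip(mid[:,1],w) if x>30])
E
```

```text
[[256.4, 112.6, 50.2], [251.2, 118.6, 16.5], [253.1, 124.6, 21.2], [253.6, 130.6, 27.2], [255.0, 136.6, 38.0], [254.6, 143.6, 20.8], [254.8, 149.6, 21.0], [254.9, 155.6, 20.8], [255.0, 161.6, 21.0], [255.2, 167.6, 20.5], [255.4, 173.6, 20.8], [255.4, 179.6, 20.8], [256.5, 185.6, 37.0], [255.4, 191.6, 20.8], [262.1, 197.6, 38.8], [264.8, 203.6, 33.5], [264.8, 209.6, 33.5], [264.8, 215.6, 33.5]]
[0.9749 0.2227 0.5376 0.2003] 0.22455272 w 20.75
[105.   231.75]
tips go/nogo [[0.4645, 0.1834, 0.045], [0.5998, 0.2131, 0.045]]
[(np.float64(112.6), np.float64(50.25)), (np.float64(113.6), np.float64(50.0)), (np.float64(114.6), np.float64(34.5)), (np.float64(115.6), np.float64(35.25)), (np.float64(135.6), np.float64(37.5)), (np.float64(136.6), np.float64(38.0)), (np.float64(137.6), np.float64(38.0)), (np.float64(138.6), np.float64(34.5)), (np.float64(185.6), np.float64(37.0)), (np.float64(186.6), np.float64(37.25)), (np.float64(187.6), np.float64(36.5)), (np.float64(188.6), np.float64(32.0)), (np.float64(192.6), np.float64(36.25)), (np.float64(193.6), np.float64(35.25)), (np.float64(194.6), np
[... 300 characters left out ...]
loat64(203.6), np.float64(33.5)), (np.float64(204.6), np.float64(42.25)), (np.float64(205.6), np.float64(42.5)), (np.float64(206.6), np.float64(33.5)), (np.float64(207.6), np.float64(33.5)), (np.float64(208.6), np.float64(33.5)), (np.float64(209.6), np.float64(33.5)), (np.float64(210.6), np.float64(33.5)), (np.float64(211.6), np.float64(33.5)), (np.float64(212.6), np.float64(52.0)), (np.float64(213.6), np.float64(52.0)), (np.float64(214.6), np.float64(52.0)), (np.float64(215.6), np.float64(33.5)), (np.float64(216.6), np.float64(37.25)), (np.float64(217.6), np.float64(36.75)), (np.float64(218.6), np.float64(33.25)), (np.float64(219.6), np.float64(40.5)), (np.float64(220.6), np.float64(41.0))]
```

```bash
python3 - <<'E'
from h import *
import pickle
c=pickle.load(open("w2.pkl","rb"))
n=np.array([np.cos(.21),np.sin(.21)]);l=np.array([-n[1],n[0]])
for k,uv,z in (("go",(257.2,224.6),.056),("nogo",(255.3,112.8),.053),("arms1",(255,137),.046),("arms2",(255,187),.046),("mid",(255.05,162),.045),("blk bore ctr",(467,263),.07),("collar lower edge",(256,198),.045)):
    X=onplane(c,[uv],z)[0]; print(k,X.round(4),(X[:2]@n).round(4),(X[:2]@l).round(4))
E
```

```text
go [0.4775 0.1857 0.056 ] 0.5057 0.0821
nogo [0.5928 0.2112 0.053 ] 0.6238 0.083
arms1 [0.5682 0.2066 0.046 ] 0.5988 0.0836
arms2 [0.5156 0.196  0.046 ] 0.5451 0.0842
mid [0.5422 0.2013 0.045 ] 0.5723 0.0839
blk bore ctr [ 0.4842 -0.0509  0.07  ] 0.463 -0.1507
collar lower edge [0.5033 0.1924 0.045 ] 0.5323 0.0833
```

{"fn": "drive_tool", "kwargs": {"commands": "1 -0.1 0.2 -1 0 0 0.1;1 -0.1 0.1 -1 0 0 0;1 0 0 -1 0 0 0;1 0 0 -1 0 0 0;1 0 0 -1 0 0 0;1 0 0 -1 0 0 0;1 0 0 0 0 0 0;1 0 0 0 0 0 0", "newtons": 40}}

```text
time_s: 5.55
eef_pos: [0.5417, 0.2009, 0.1071]
eef_rot: [0.994, 0.106, -0.0, 0.0]
ft_force: [0.2, 0.3, -0.0]
opening: 1.0
grasp_force: 0.0
```

{"fn": "drive_tool", "kwargs": {"commands": "1 0 0 -1 0 0 0;1 0 0 -1 0 0 0;1 0 0 -1 0 0 0;1 0 0 -0.8 0 0 0;1 0 0 -0.3 0 0 0;1 0 0 0 0 0 0;-1 0 0 0 0 0 0;-1 0 0 0 0 0 0;-1 0 0 0 0 0 0;-1 0 0 0 0 0 0;-1 0 0 0 0 0 0;-1 0 0 0 0 0 0;-1 0 0 0 0 0 0;-1 0 0 0 0 0 0", "newtons": 60}}

```text
time_s: 6.95
eef_pos: [0.5443, 0.202, 0.0273]
eef_rot: [0.994, 0.106, 0.003, -0.0]
ft_force: [0.3, -4.0, 34.3]
opening: -0.003
grasp_force: 17.0
```

```bash
python3 - <<'E'
from plant import bot,capture
from h import *
c=capture("wrist");d=capture("scene")
cv2.imwrite("pics/w3.png",np.hstack([crop(c,100,100,400,384,1.33),crop(d,270,100,370,240,2.7)[:377]]))
print(bot.observe()["opening"],bot.observe()["ft_force"])
E
```

```text
Traceback (most recent call last):
ValueError: all the input array dimensions except for the concatenation axis must match exactly, but along dimension 0, the array at index 0 has size 378 and the array at index 1 has size 377
```

```bash
python3 - <<'E'
from plant import bot,capture
from h import *
c=capture("wrist");d=capture("scene")
cv2.imwrite("pics/w3.png",np.hstack([crop(c,100,100,400,384,1.33)[:377],crop(d,270,100,370,240,2.7)[:377]]))
print(bot.observe()["opening"],bot.observe()["ft_force"])
E
```

```text
-0.00031924829504697443 [ 0.3611426  -4.55497095 34.43354883]
```

View pics/w3.png

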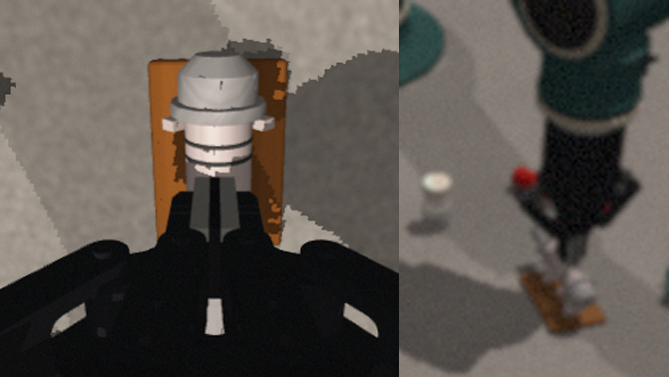

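```bash
python3 - <<'E'
from plant import bot,capture
from h import *
c=capture("wrist"); s=bot.observe(); print(s["eef_pos"],s["joints"].round(2),s["grasp_force"])
for z in (.027,.04,.057,.07): print(z,onplane(c,[(242.4,235.),(259.4,235.3),(278.5,235)],z).round(4).tolist())
print("tcp px",px(c,[s["eef_pos"]]), px(c,[[.5443,.202,.057]]))
print("nogo flat",onplane(c,[(100+217/1.33,100+53/1.33)],.053),"collar front", onplane(c,[(100+217/1.33,100+98/1.33)],.062))
E
```

```text
[0.5443409  0.2020387  0.02732369] [-0.06  0.6  -0.45  1.84  0.36  0.77 -2.06] 17.03948423266411
0.027 [[0.5375, 0.2118, 0.027], [0.5393, 0.2026, 0.027], [0.5417, 0.1924, 0.027]]
0.04 [[0.5432, 0.2122, 0.04], [0.5449, 0.2038, 0.04], [0.5471, 0.1943, 0.04]]
0.057 [[0.5508, 0.2128, 0.057], [0.5523, 0.2053, 0.057], [0.5542, 0.1968, 0.057]]
0.07 [[0.5565, 0.2133, 0.07], [0.5579, 0.2064, 0.07], [0.5597, 0.1987, 0.07]]
tcp px [[262.40827895 227.37122401]] [[262.68864135 252.17655063]]
nogo flat [[0.59436242 0.21264426 0.053     ]] collar front [[0.58183568 0.20997222 0.062     ]]
```

{"fn": "drive_tool", "kwargs": {"commands": "-1 0 0 0.3 0 0 0;-1 0 0 1 0 0 0;-1 0 0 1 0 0 0;-1 0 0 1 0 0 0;-1 0 0 0 0 0 0;-1 0 0 0 0 0 0"}}

```text
time_s: 7.8
eef_pos: [0.5416, 0.2015, 0.0906]
eef_rot: [0.994, 0.106, 0.0, -0.0]
ft_force: [-0.9, 1.0, 0.2]
opening: -0.002
grasp_force: 0.0
```

```bash
python3 - <<'E'
from plant import bot,capture
from h import *
import pickle
c=capture("wrist");d=capture("scene");s=bot.observe()
pickle.dump((c,d,s),open("w4.pkl","wb"))
e=s["eef_pos"]; print(e,s["opening"],s["grasp_force"],s["ft_force"],bot.grasp_offset,[a for a in dir(bot) if a[0]!='_'])
u=px(d,[e])[0]; print("scene tcp px",u, "wrist tcp px",px(c,[e])[0])
x,y=int(u[0]),int(u[1])
A=crop(d,x-50,y-50,x+50,y+30,4)
B=crop(c,180,150,345,295,320/145)
h=min(len(A),len(B)); print(A.shape,B.shape,(x-50,y-50)); cv2.imwrite("pics/w4.png",np.hstack([A[:h],B[:h]]))
E
```

```text
[0.5411126  0.20134391 0.08980956] 0.00032453855473470514 0.0 [0.40788428 0.94780179 0.06578058] 0.0187 ['Unreachable', 'grasp_offset', 'job_done', 'observe']
scene tcp px [333.17765986 185.40891234] wrist tcp px [262.49945143 227.6569834 ]
(320, 400, 3) (320, 364, 3) (283, 135)
```

View pics/w4.png

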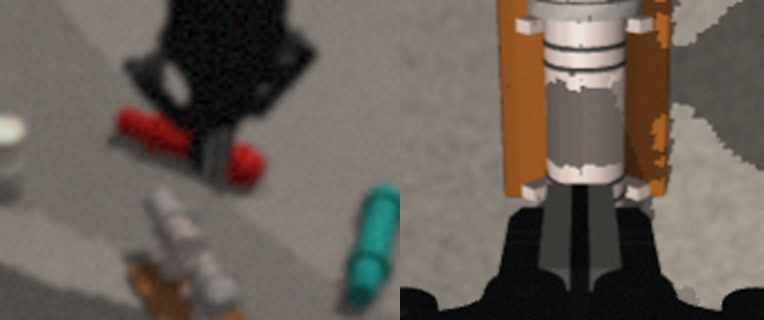

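```bash
python3 - <<'E'
from h import *
import pickle
c,d,s=pickle.load(open("w4.pkl","rb")); e=s["eef_pos"]; n=np.array([.978,.208,0])
for dz in (0,.01,.02,.03,.04):
    print(dz,*[px(k,[e+f*n+[0,0,dz]])[0].round(1) for k in (c,d) for f in (.0,.011)])
c=pickle.load(open("w2.pkl","rb")); e=np.array([.5456,.1943,.2263]); l=np.array([-.208,.978,0])
for dz in (0.013,.025,.038,.05): print(dz,px(c,[e+.011*n+.0425*l+[0,0,dz],e+.011*n-.0425*l+[0,0,dz]]).round(1).tolist())
E
```

```text
0 [262.5 227.7] [262.6 208.7] [333.2 185.4] [334.8 187.9]
0.01 [262.6 235.2] [262.7 215.3] [333.5 182.5] [335.1 184.9]
0.02 [262.6 243.5] [262.8 222.7] [333.9 179.5] [335.5 181.9]
0.03 [262.7 252.9] [262.8 231. ] [334.2 176.5] [335.8 178.9]
0.04 [262.8 263.4] [262.9 240.4] [334.6 173.5] [336.2 175.9]
0.013 [[178.4, 217.6], [348.2, 216.8]]
0.025 [[172.4, 226.9], [354.4, 226.0]]
0.038 [[165.0, 238.6], [362.3, 237.7]]
0.05 [[157.0, 251.2], [370.7, 250.3]]
```

{"fn": "drive_tool", "kwargs": {"commands": "1 0 0 0 0 0 0;1 0 0 0 0 0 0;1 0 0 0 0 0 0;1 0 0 0 0 0 0;1 0 0 0 0 0 0;1 0 0 0 0 0 0;1 0 0 -1 0 0 0;1 0 0 -1 0 0 0;1 0 0 -1 0 0 0;1 0 0 -0.5 0 0 0;1 0 0 0 0 0 0"}}

```text
time_s: 9.0
eef_pos: [0.5408, 0.2014, 0.0195]
eef_rot: [0.994, 0.106, -0.001, 0.0]
ft_force: [-0.5, 0.5, -0.3]
opening: 1.002
grasp_force: 0.0
```

{"fn": "drive_tool", "kwargs": {"commands": "1 0 0 -0.5 0 0 0;1 0 0 -0.5 0 0 0;1 0 0 -0.2 0 0 0;1 0 0 0 0 0 0"}}

```text
time_s: 9.4
eef_pos: [0.5412, 0.2015, -0.004]
eef_rot: [0.994, 0.106, -0.0, 0.0]
ft_force: [0.9, 0.9, -0.2]
opening: 1.0
grasp_force: 0.0
```

{"fn": "drive_tool", "kwargs": {"commands": "-1 0 0 0 0 0 0;-1 0 0 0 0 0 0;-1 0 0 0 0 0 0;-1 0 0 0 0 0 0;-1 0 0 0 0 0 0;-1 0 0 0 0 0 0;-1 0 0 0 0 0 0", "newtons": 60}}

```text
time_s: 10.1
eef_pos: [0.5422, 0.2, -0.0031]
eef_rot: [0.994, 0.106, 0.0, 0.001]
ft_force: [0.6, -8.2, 6.9]
opening: 0.257
grasp_force: 58.3
```

{"fn": "drive_tool", "kwargs": {"commands": "-1 0 0 0.3 0 0 0;-1 0 0 0.6 0 0 0;-1 0 0 1 0 0 0;-1 0 0 1 0 0 0;-1 0 0 1 0 0 0;-1 0 0 1 0 0 0;-1 0 0 0 0 0 0;-1 0 0 0 0 0 0"}}

```text
time_s: 10.9
eef_pos: [0.5416, 0.2017, 0.095]
eef_rot: [0.994, 0.106, 0.0, -0.0]
ft_force: [0.2, 0.1, -3.2]
opening: 0.262
grasp_force: 58.9
```

```bash
python3 - <<'E'
from plant import bot,capture
from h import *
import pickle
c=capture("wrist");s=bot.observe()
pickle.dump((c,s),open("w5.pkl","wb"))
e=s["eef_pos"]; print(e,s["opening"],s["grasp_force"],s["ft_force"],s["torque"],s["joints"].round(2),s["eef_rot"].round(4))
cv2.imwrite("pics/w5.png",crop(c,130,60,390,260,3))
E
```

```text
[0.54119626 0.20148396 0.09429616] 0.2590843707738259 58.870965242385864 [ 0.20747916 -0.39960105 -2.77571476] [ 0.05556971 -0.07183595  0.00574789] [-0.03  0.51 -0.49  1.81  0.3   0.9  -2.01] [ 9.943e-01  1.063e-01 -2.000e-04  0.000e+00]
```

View pics/w5.png

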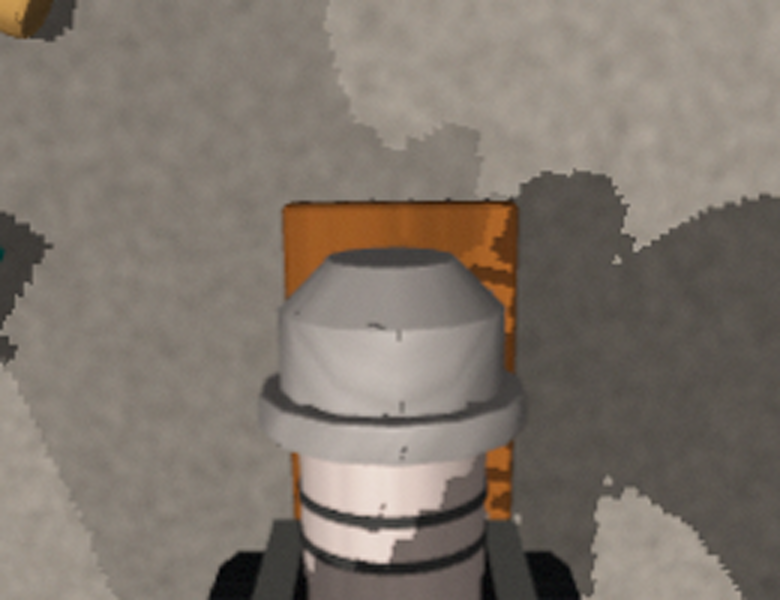

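```bash
python3 - <<'E'
from h import *
import pickle
c,s=pickle.load(open("w5.pkl","rb")); e=s["eef_pos"]; n=np.array([np.cos(.213),np.sin(.213),0])
for k in (0.025,.037,.047,.053): print(k,px(c,[e+k*n+[0,0,.048]]).round(1))
l=np.array([-n[1],n[0],0])
for uv in ((260.0,60+249/3),(260.0,60+267/3)):
  for dz in (.056,.040): X=onplane(c,[uv],e[2]+dz)[0]-e; print(uv,dz,X@n,X@l)
print(onplane(c,[(261,230),(260.5,200),(260.3,175),(260,146)],e[2]+.048).round(4).tolist())
# jig again in w1 : bore position with local frame
c=pickle.load(open("w1.pkl","rb")); n=np.array([np.cos(.206),np.sin(.206),0]);l=np.array([-n[1],n[0],0]); e=np.array([.4474,-.0711,.2264])
print("w1 seam col?",px(c,[e+.011*n+[0,0,.043]]))
for uv,z in (((216.0,144),.093),((279.9,144),.093),((175+(355.5/5)-.5,90+33),.070)): X=onplane(c,[uv],z)[0]; print(uv,X.round(4),X@n,X@l)
E
```

```text
0.025 [[263.2 216.1]]
0.037 [[263.3 186.6]]
0.047 [[263.3 160.7]]
0.053 [[263.3 144.7]]
(260.0, 143.0) 0.056 0.054841505198364185 0.0011952020669462483
(260.0, 143.0) 0.04 0.0524061247576471 0.0012552353061629773
(260.0, 149.0) 0.056 0.052761439411392205 0.0011965766926574435
(260.0, 149.0) 0.04 0.05004072514629107 0.0012567984966848007
[[0.5597, 0.2064, 0.1423], [0.5719, 0.2092, 0.1423], [0.5815, 0.2114, 0.1423], [0.5923, 0.2138, 0.1423]]
w1 seam col? [[263.02938496 243.22238907]]
(216.0, 144) [ 0.4632 -0.0254  0.093 ] 0.448176204789645 -0.1196052357118872
(279.9, 144) [ 0.4748 -0.0818  0.093 ] 0.44806595023130075 -0.17715481816222872
(245.6, 123) [ 0.4846 -0.0474  0.07  ] 0.4646368612108299 -0.14548376625870804
```

```bash
python3 - <<'E'
from h import *
import pickle
c1=pickle.load(open("w1.pkl","rb"));c2=pickle.load(open("w2.pkl","rb"))
g=cv2.cvtColor(c1["pixels"],cv2.COLOR_RGB2GRAY)
for r in (120,121,122,123,124): print(r,g[r,214:284].tolist())
n=np.array([np.cos(.206),np.sin(.206),0]);l=np.array([-n[1],n[0],0])
S=8;u0,v0=445,248
g=cv2.resize(cv2.cvtColor(c2["pixels"],cv2.COLOR_RGB2GRAY)[v0:275,u0:492],None,fx=S,fy=S,interpolation=cv2.INTER_CUBIC)
m=cv2.adaptiveThreshold(cv2.GaussianBlur(g,(9,9),0),255,cv2.ADAPTIVE_THRESH_MEAN_C,cv2.THRESH_BINARY,101,-6)
for k in cv2.findContours(m,cv2.RETR_CCOMP,cv2.CHAIN_APPROX_NONE)[0]:
    if cv2.contourArea(k)>1500:
        el=cv2.fitEllipse(cv2.convexHull(k)); uv=np.array(el[0])/S+[u0-.44,v0-.44]; X=onplane(c2,[uv],.07)[0]
        print(uv.round(1),(np.array(el[1])/S).round(1),X@n,X@l)
E
```

```text
120 [70, 69, 71, 69, 70, 71, 72, 69, 70, 67, 69, 72, 70, 69, 68, 69, 67, 69, 69, 68, 68, 68, 68, 71, 69, 68, 67, 70, 70, 70, 71, 68, 68, 70, 71, 71, 75, 74, 74, 73, 73, 68, 72, 69, 68, 68, 70, 71, 69, 68, 67, 67, 69, 67, 68, 68, 66, 67, 68, 70, 67, 68, 70, 69, 71, 81, 83, 76, 71, 71]
121 [93, 90, 93, 121, 168, 149, 76, 21, 21, 23, 22, 21, 19, 18, 21, 23, 20, 24, 23, 25, 34, 37, 37, 39, 43, 50, 55, 61, 74, 75, 64, 62, 63, 65, 68, 95, 110, 109, 111, 108, 88, 60, 61, 66, 65, 58, 50, 44, 39, 34, 31, 30, 24, 23, 21, 20, 20, 19, 20, 23, 20, 22, 16, 22, 81, 161, 179, 143, 114, 117]
122 [96, 94, 95, 94, 84, 46, 20, 19, 22, 21, 20, 22, 23, 20, 21, 29, 38, 48, 56, 57, 56, 57, 50, 48, 58, 58, 53, 45, 37, 35, 26, 25, 25, 25, 26, 25, 27, 27, 37, 37, 26, 26, 29, 35, 35, 56, 75, 67, 54, 55, 57, 54, 51, 32, 21, 20, 24, 21, 23, 22, 21, 21, 23, 21, 52, 111, 135, 136, 136, 136]
123 [97, 96, 96, 84, 48, 22, 20, 22, 23, 20, 21, 21, 20, 21, 22, 26, 49, 71, 67, 69, 64, 56, 52, 44, 42, 44, 41, 44, 40, 40, 42, 37, 31, 33, 37, 41, 43, 41, 42, 42, 36, 39, 42, 42, 40, 43, 53, 55, 59, 65, 65, 61, 42, 30, 20, 21, 23, 22, 24, 20, 21, 21, 21, 20, 22, 100, 137, 141, 139, 142]
124 [98, 93, 64, 21, 24, 23, 22, 22, 25, 23, 20, 22, 24, 24, 21, 22, 24, 25, 34, 46, 46, 47, 46, 52, 69, 90, 93, 93, 84, 88, 107, 92, 63, 64, 83, 103, 101, 99, 96, 81, 73, 79, 77, 64, 44, 42, 43, 42, 37, 29, 22, 24, 22, 26, 23, 23, 24, 24, 22, 25, 23, 22, 24, 22, 27, 53, 113, 139, 140, 140]
[467.4 262.4] [13.5 35.6] 0.46429816246471467 -0.1491404880576101
[467.  261.7] [ 9.4 26. ] 0.46517954324751043 -0.14850925880800658
[473.7 254.1] [11.9 61.2] 0.47435111024089505 -0.15455772066091977
```

{"fn": "drive_tool", "kwargs": {"commands": "-1 0.13 -0.5 0 0 0 -0.1;-1 0.13 -0.9 0 0 0 0;-1 0.13 -1 0 0 0 0;-1 0.13 -1 0 0 0 0;-1 0.13 -1 0 0 0 0;-1 0.13 -1 0 0 0 0;-1 0.13 -1 0 0 0 0;-1 0.13 -1 0 0 0 0;-1 0.13 -1 0 0 0 0;-1 0.13 -1 0 0 0 0;-1 0.13 -1 0 0 0 0;-1 0.13 -0.8 0 0 0 0;-1 0.13 -0.5 0 0 0 0;-1 0 0 -0.5 0 0 0;-1 0 0 -1 0 0 0;-1 0 0 -1 0 0 0;-1 0 0 -0.7 0 0 0;-1 0 0 -0.4 0 0 0;-1 0 0 0 0 0 0;-1 0 0 0 0 0 0"}}

```text
time_s: 12.95
eef_pos: [0.5757, -0.0321, 0.023]
eef_rot: [0.995, 0.102, 0.0, -0.0]
ft_force: [-0.5, -0.2, -2.1]
opening: 0.263
grasp_force: 58.9
```

```bash
cat > st.py <<'E'
from plant import bot
import numpy as np
s=bot.observe(); e=s["eef_pos"]; q=s["eef_rot"]; a=.206
n=np.array([np.cos(a),np.sin(a),0]);l=np.array([-n[1],n[0],0])
# s,t errors relative to mouth (.4645,-.1497); n,l,z
print("e",e.round(4),"n-mouth %.4f  t-err %.4f  z %.4f yaw %.4f"%(e@n-.4645,e@l+.1497,e[2]+.048,2*np.arctan2(q[1],q[0])),"Fn %.1f Fl %.1f Fz %.1f"%(s["ft_force"]@n,s["ft_force"]@l,s["ft_force"][2]),s["joints"].round(2),s["torque"].round(2),s["grasp_force"])
E
python3 st.py
```

```text
e [ 0.5757 -0.0321  0.023 ] n-mouth 0.0924  t-err 0.0005  z 0.0710 yaw 0.2052 Fn -0.6 Fl -0.1 Fz -2.1 [ 0.32  0.6  -0.41  1.85  0.33  0.76 -1.63] [ 0.06 -0.07 -0.05] 58.91835272312164
```

{"fn": "drive_tool", "kwargs": {"commands": "-1 -0.25 -0.05 -0.05 0 0 0;-1 -0.25 -0.08 0 0 0 0;-1 -0.25 -0.05 0 0 0 0;-1 -0.2 -0.04 0 0 0 0;-1 -0.1 -0.02 0 0 0 0;-1 0 0 0 0 0 0"}}

```text
time_s: 13.55
eef_pos: [0.5541, -0.0374, 0.0217]
eef_rot: [0.995, 0.102, -0.0, 0.0]
ft_force: [-0.5, -0.3, -2.7]
opening: 0.264
grasp_force: 58.9
```

```bash
python3 st.py; python3 - <<'E'
from plant import capture
from h import *
a=capture("scene");b=capture("top")
A=crop(a,195,150,285,220,4.4);B=crop(b,235,145,315,215,4.4)
cv2.imwrite("pics/v1.png",np.hstack([A,B]))
E
```

```text
e [ 0.5541 -0.0374  0.0217] n-mouth 0.0703  t-err -0.0002  z 0.0697 yaw 0.2046 Fn -0.5 Fl -0.2 Fz -2.7 [ 0.34  0.57 -0.41  1.91  0.33  0.73 -1.63] [ 0.02 -0.08  0.04] 58.918036222457886
```

View pics/v1.png

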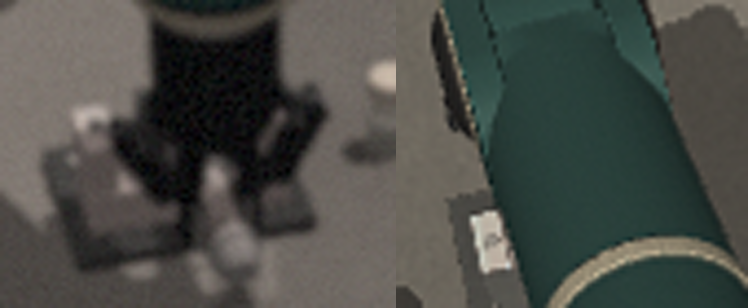

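{"fn": "drive_tool", "kwargs": {"commands": "-1 -0.05 -0.01 0 0 0 0;-1 -0.05 -0.01 0 0 0 0;-1 -0.05 -0.01 0 0 0 0;-1 0 0 0 0 0 0"}}

```text
time_s: 14.05
eef_pos: [0.5512, -0.0378, 0.0215]
eef_rot: [0.995, 0.102, -0.0, -0.0]
ft_force: [-0.3, 0.7, -1.9]
opening: 0.258
grasp_force: 58.9
```

{"fn": "drive_tool", "kwargs": {"commands": "-1 -0.05 -0.01 0 0 0 0;-1 0 0 0 0 0 0"}}

```text
time_s: 14.25
eef_pos: [0.5503, -0.038, 0.0216]
eef_rot: [0.995, 0.102, -0.0, -0.0]
ft_force: [-0.4, 0.6, -2.4]
opening: 0.262
grasp_force: 58.9
```

{"fn": "drive_tool", "kwargs": {"commands": "-1 -0.04 -0.01 0 0 0 0;-1 0 0 0 0 0 0"}}

```text
time_s: 14.45
eef_pos: [0.5495, -0.0382, 0.0216]
eef_rot: [0.995, 0.102, -0.0, -0.0]
ft_force: [0.2, 1.5, -2.1]
opening: 0.261
grasp_force: 58.9
```

```bash
python3 st.py
```

```text
e [ 0.5495 -0.0382  0.0216] n-mouth 0.0656  t-err -0.0001  z 0.0696 yaw 0.2048 Fn 0.5 Fl 1.4 Fz -2.1 [ 0.34  0.56 -0.41  1.92  0.33  0.73 -1.63] [ 0.25  0.05 -0.05] 58.890976309776306
```

{"fn": "drive_tool", "kwargs": {"commands": "-1 -0.05 -0.01 0 0 0 0;-1 0 0 0 0 0 0"}}

```text
time_s: 14.65
eef_pos: [0.5484, -0.0384, 0.0216]
eef_rot: [0.995, 0.102, -0.0, -0.0]
ft_force: [-0.7, 1.3, -1.7]
opening: 0.262
grasp_force: 58.9
```

{"fn": "drive_tool", "kwargs": {"commands": "-1 -0.05 -0.01 0 0 0 0;-1 0 0 0 0 0 0"}}

```text
time_s: 14.85
eef_pos: [0.5474, -0.0386, 0.0216]
eef_rot: [0.995, 0.102, -0.0, -0.0]
ft_force: [0.4, 1.1, -1.1]
opening: 0.262
grasp_force: 58.9
```

```bash
python3 st.py
```

```text
e [ 0.5474 -0.0386  0.0216] n-mouth 0.0634  t-err -0.0001  z 0.0696 yaw 0.2048 Fn 0.6 Fl 0.9 Fz -1.1 [ 0.34  0.56 -0.41  1.92  0.33  0.72 -1.63] [ 0.29  0.07 -0.13] 58.89390528202057
```

{"fn": "drive_tool", "kwargs": {"commands": "-1 -0.05 0.01 0.02 0 0 0;-1 -0.05 -0.01 0 0 0 0;-1 -0.05 -0.01 0 0 0 0;-1 -0.05 -0.01 0 0 0 0;-1 0 0 0 0 0 0"}}

```text
time_s: 15.35
eef_pos: [0.5434, -0.0391, 0.022]
eef_rot: [0.995, 0.102, -0.0, 0.0]
ft_force: [0.3, -0.6, -2.0]
opening: 0.261
grasp_force: 58.9
```

{"fn": "drive_tool", "kwargs": {"commands": "-1 -0.1 -0.02 0 0 0 0;-1 -0.1 -0.02 0 0 0 0;-1 -0.1 -0.02 0 0 0 0;-1 -0.1 -0.02 0 0 0 0;-1 0 0 0 0 0 0"}}

```text
time_s: 15.85
eef_pos: [0.5352, -0.0407, 0.0219]
eef_rot: [0.995, 0.102, -0.0, -0.0]
ft_force: [0.1, 0.2, -2.9]
opening: 0.262
grasp_force: 58.9
```

```bash
python3 st.py
```

```text
e [ 0.5352 -0.0407  0.0219] n-mouth 0.0511  t-err 0.0003  z 0.0699 yaw 0.2047 Fn 0.2 Fl 0.2 Fz -2.9 [ 0.35  0.54 -0.41  1.95  0.33  0.71 -1.62] [ 0.   -0.    0.05] 58.89902472496033
```

{"fn": "drive_tool", "kwargs": {"commands": "-1 -0.1 -0.02 0 0 0 0;-1 -0.1 -0.02 0 0 0 0;-1 -0.1 -0.02 0 0 0 0;-1 -0.1 -0.02 0 0 0 0;-1 -0.1 -0.02 0 0 0 0;-1 0 0 0 0 0 0"}}

```text
time_s: 16.45
eef_pos: [0.5253, -0.0427, 0.022]
eef_rot: [0.995, 0.102, -0.0, -0.0]
ft_force: [0.0, -0.2, -2.6]
opening: 0.263
grasp_force: 58.9
```

{"fn": "drive_tool", "kwargs": {"commands": "-1 -0.05 -0.01 0 0 0 0;-1 -0.05 -0.01 0 0 0 0;-1 0 0 0 0 0 0"}}

```text
time_s: 16.75
eef_pos: [0.5235, -0.0431, 0.022]
eef_rot: [0.995, 0.102, -0.0, -0.0]
ft_force: [-0.0, 0.8, -2.4]
opening: 0.261
grasp_force: 58.9
```

{"fn": "drive_tool", "kwargs": {"commands": "-1 -0.04 -0.01 0 0 0 0;-1 0 0 0 0 0 0"}}

```text
time_s: 16.95
eef_pos: [0.5228, -0.0432, 0.022]
eef_rot: [0.995, 0.102, 0.0, -0.0]
ft_force: [-0.7, -0.6, -2.7]
opening: 0.264
grasp_force: 58.9
```

```bash
python3 st.py
```

```text
e [ 0.5228 -0.0432  0.022 ] n-mouth 0.0384  t-err 0.0005  z 0.0700 yaw 0.2048 Fn -0.8 Fl -0.4 Fz -2.7 [ 0.36  0.53 -0.42  1.98  0.32  0.7  -1.62] [ 0.   -0.03  0.03] 58.898640275001526
```

Depth about 28.6 mm; feeling for the collar in sub-millimetre steps.

{"fn": "drive_tool", "kwargs": {"commands": "-1 -0.04 -0.01 0 0 0 0;-1 0 0 0 0 0 0"}}

```text
time_s: 17.15
eef_pos: [0.5227, -0.0432, 0.0222]
eef_rot: [0.995, 0.102, 0.001, -0.0]
ft_force: [4.3, 0.6, -4.6]
opening: 0.263
grasp_force: 58.8
```

{"fn": "drive_tool", "kwargs": {"commands": "-1 -0.03 -0.01 0 0 0 0;-1 0 0 0 0 0 0"}}

```text
time_s: 17.35
eef_pos: [0.5228, -0.0432, 0.0224]
eef_rot: [0.995, 0.102, 0.001, -0.0]
ft_force: [8.9, 1.8, -6.8]
opening: 0.257
grasp_force: 58.9
```

{"fn": "drive_tool", "kwargs": {"commands": "-1 -0.03 0 0 0 0 0;-1 0 0 0 0 0 0"}}

```text
time_s: 17.55
eef_pos: [0.5228, -0.0432, 0.0225]
eef_rot: [0.995, 0.102, 0.002, -0.0]
ft_force: [13.2, 1.2, -8.5]
opening: 0.262
grasp_force: 59.0
```

{"fn": "drive_tool", "kwargs": {"commands": "-1 0 0 0 0 0 0;-1 0 0 0 0 0 0;-1 0.1 0.02 0 0 0 0;-1 0.15 0.03 0 0 0 0;-1 0.15 0.03 0 0 0 0;-1 0.15 0.03 0 0 0 0;-1 0.15 0.03 0 0 0 0;-1 0.15 0.03 0 0 0 0;-1 0.15 0.03 0 0 0 0;-1 0.15 0.03 0 0 0 0;-1 0.15 0.03 0 0 0 0;-1 0.15 0.03 0 0 0 0;-1 0.3 0.06 0 0 0 0;-1 0.4 0.08 0 0 0 0;-1 0.4 0.08 0 0 0 0;-1 0.4 0.08 0.3 0 0 0;-1 0 0 1 0 0 0;-1 0 0 1 0 0 0;-1 0 0 0.3 0 0 0;-1 0 0 0 0 0 0"}}

```text
time_s: 19.55
eef_pos: [0.5805, -0.0319, 0.0747]
eef_rot: [0.995, 0.102, 0.001, 0.0]
ft_force: [0.1, 0.1, -3.2]
opening: 0.257
grasp_force: 59.4
```

```bash
python3 st.py
```

```text
e [ 0.5805 -0.0319  0.0747] n-mouth 0.0972  t-err -0.0002  z 0.1227 yaw 0.2047 Fn 0.1 Fl 0.0 Fz -3.2 [ 0.34  0.53 -0.44  1.82  0.29  0.86 -1.6 ] [ 0.01  0.   -0.05] 59.40627694129944
```

{"fn": "drive_tool", "kwargs": {"commands": "-1 0 0 0 0 0 0.3;-1 0 0 0 0 0 0.7;-1 0 0 0 0 0 1;-1 0 0 0 0 0 1;-1 0 0 0 0 0 1;-1 0 0 0 0 0 1;-1 0 0 0 0 0 1;-1 0 0 0 0 0 1;-1 0 0 0 0 0 1;-1 0 0 0 0 0 1;-1 0 0 0 0 0 1;-1 0 0 0 0 0 1;-1 0 0 0 0 0 1;-1 0 0 0 0 0 1;-1 0 0 0 0 0 1;-1 0 0 0 0 0 1;-1 0 0 0 0 0 1;-1 0 0 0 0 0 1;-1 0 0 0 0 0 1;-1 0 0 0 0 0 1"}}

```text
time_s: 21.55
eef_pos: [0.5793, -0.0318, 0.073]
eef_rot: [0.649, 0.761, -0.0, -0.001]
ft_force: [-0.4, -0.0, -2.1]
opening: 0.258
grasp_force: 59.5
```

{"fn": "drive_tool", "kwargs": {"commands": "-1 0 0 0 0 0 1;-1 0 0 0 0 0 1;-1 0 0 0 0 0 1;-1 0 0 0 0 0 1;-1 0 0 0 0 0 1;-1 0 0 0 0 0 1;-1 0 0 0 0 0 1;-1 0 0 0 0 0 1;-1 0 0 0 0 0 1;-1 0 0 0 0 0 1;-1 0 0 0 0 0 1;-1 0 0 0 0 0 1;-1 0 0 0 0 0 1;-1 0 0 0 0 0 1;-1 0 0 0 0 0 1;-1 0 0 0 0 0 1;-1 0 0 0 0 0 1;-1 0 0 0 0 0 1;-1 0 0 0 0 0 1;-1 0 0 0 0 0 1"}}

```text
time_s: 23.55
eef_pos: [0.5793, -0.0318, 0.073]
eef_rot: [-0.094, 0.996, 0.0, -0.001]
ft_force: [0.0, -0.2, -2.0]
opening: 0.261
grasp_force: 59.5
```

```bash
python3 st.py
```

```text
e [ 0.5793 -0.0318  0.073 ] n-mouth 0.0961  t-err 0.0001  z 0.1210 yaw 3.3292 Fn -0.0 Fl -0.2 Fz -2.0 [ 0.79  0.8  -1.12  1.81  0.81  1.08  1.13] [0.06 0.01 0.08] 59.52535271644592
```

{"fn": "drive_tool", "kwargs": {"commands": "-1 0 0.02 -0.5 0 0 0.2;-1 0 0 -1 0 0 0;-1 0 0 -0.75 0 0 0;-1 0 0 -0.3 0 0 0;-1 -0.2 -0.04 0 0 0 0;-1 -0.4 -0.08 0 0 0 0;-1 -0.4 -0.08 0 0 0 0;-1 -0.3 -0.06 0 0 0 0;-1 0 0 0 0 0 0;-1 0 0 0 0 0 0"}}

```text
time_s: 24.55
eef_pos: [0.5539, -0.0369, 0.0233]
eef_rot: [-0.099, 0.995, -0.0, 0.0]
ft_force: [-0.2, 0.2, -3.0]
opening: 0.26
grasp_force: 59.6
```

```bash
python3 st.py
```

```text
e [ 0.5539 -0.0369  0.0233] n-mouth 0.0701  t-err 0.0002  z 0.0713 yaw 3.3403 Fn -0.2 Fl 0.2 Fz -3.0 [ 0.79  0.83 -1.07  1.89  0.88  0.99  1.08] [-0.    0.03 -0.02] 59.555068016052246
```

{"fn": "drive_tool", "kwargs": {"commands": "-1 -0.2 -0.02 -0.06 0 0 0;-1 -0.2 -0.04 0 0 0 0;-1 -0.15 -0.03 0 0 0 0;-1 -0.1 -0.02 0 0 0 0;-1 0 0 0 0 0 0"}}

```text
time_s: 25.05
eef_pos: [0.5405, -0.0389, 0.0218]
eef_rot: [-0.099, 0.995, -0.0, -0.0]
ft_force: [-0.4, -0.4, -2.5]
opening: 0.26
grasp_force: 59.6
```

```bash
python3 st.py
```

```text
e [ 0.5405 -0.0389  0.0218] n-mouth 0.0566  t-err 0.0010  z 0.0698 yaw 3.3407 Fn -0.5 Fl -0.3 Fz -2.5 [ 0.81  0.81 -1.07  1.93  0.89  0.97  1.08] [ 0.02 -0.   -0.  ] 59.55479085445404
```

{"fn": "drive_tool", "kwargs": {"commands": "-1 -0.05 -0.01 0 0 0 0;-1 -0.05 -0.01 0 0 0 0;-1 -0.05 -0.01 0 0 0 0;-1 0 0 0 0 0 0"}}

```text
time_s: 25.45
eef_pos: [0.5376, -0.0395, 0.0217]
eef_rot: [-0.099, 0.995, -0.0, -0.0]
ft_force: [-0.4, -1.1, -3.4]
opening: 0.259
grasp_force: 59.6
```

{"fn": "drive_tool", "kwargs": {"commands": "-1 -0.05 -0.02 0 0 0 0;-1 0 0 0 0 0 0"}}

```text
time_s: 25.65
eef_pos: [0.5366, -0.0399, 0.0217]
eef_rot: [-0.099, 0.995, -0.0, -0.0]
ft_force: [-0.2, 0.4, -2.5]
opening: 0.26
grasp_force: 59.6
```

{"fn": "drive_tool", "kwargs": {"commands": "-1 -0.04 -0.01 0 0 0 0;-1 0 0 0 0 0 0"}}

```text
time_s: 25.85
eef_pos: [0.5359, -0.0401, 0.0218]
eef_rot: [-0.099, 0.995, -0.0, 0.0]
ft_force: [0.2, 0.7, -2.4]
opening: 0.258
grasp_force: 59.6
```

{"fn": "drive_tool", "kwargs": {"commands": "-1 -0.04 -0.01 0 0 0 0;-1 0 0 0 0 0 0"}}

```text
time_s: 26.05
eef_pos: [0.535, -0.0403, 0.0217]
eef_rot: [-0.099, 0.995, -0.0, -0.0]
ft_force: [0.6, 0.1, -2.4]
opening: 0.261
grasp_force: 59.6
```

```bash
python3 st.py
```

```text
e [ 0.535  -0.0403  0.0217] n-mouth 0.0510  t-err 0.0009  z 0.0697 yaw 3.3408 Fn 0.6 Fl 0.0 Fz -2.4 [ 0.82  0.81 -1.08  1.94  0.89  0.97  1.07] [ 0.01  0.04 -0.03] 59.55488920211792
```

{"fn": "drive_tool", "kwargs": {"commands": "-1 -0.03 -0.01 0 0 0 0;-1 0 0 0 0 0 0"}}

```text
time_s: 26.25
eef_pos: [0.5345, -0.0405, 0.0218]
eef_rot: [-0.099, 0.995, -0.0, 0.0]
ft_force: [0.1, -0.4, -1.9]
opening: 0.262
grasp_force: 59.6
```

{"fn": "drive_tool", "kwargs": {"commands": "-1 -0.03 -0.01 0 0 0 0;-1 0 0 0 0 0 0"}}

```text
time_s: 26.45
eef_pos: [0.5339, -0.0407, 0.0218]
eef_rot: [-0.099, 0.995, -0.0, 0.0]
ft_force: [0.2, 0.3, -2.3]
opening: 0.259
grasp_force: 59.6
```

{"fn": "drive_tool", "kwargs": {"commands": "-1 -0.03 -0.01 0 0 0 0;-1 0 0 0 0 0 0"}}

```text
time_s: 26.65
eef_pos: [0.5333, -0.0408, 0.0218]
eef_rot: [-0.099, 0.995, -0.0, 0.0]
ft_force: [0.5, 0.3, -2.4]
opening: 0.257
grasp_force: 59.6
```

```bash
python3 st.py
```

```text
e [ 0.5333 -0.0408  0.0218] n-mouth 0.0491  t-err 0.0006  z 0.0698 yaw 3.3408 Fn 0.5 Fl 0.2 Fz -2.4 [ 0.82  0.81 -1.08  1.94  0.89  0.96  1.07] [ 0.    0.03 -0.04] 59.55496609210968
```

{"fn": "drive_tool", "kwargs": {"commands": "-1 -0.03 -0.01 0 0 0 0;-1 0 0 0 0 0 0"}}

```text
time_s: 26.85
eef_pos: [0.5329, -0.041, 0.0218]
eef_rot: [-0.099, 0.995, -0.0, 0.0]
ft_force: [0.4, -0.5, -3.1]
opening: 0.263
grasp_force: 59.6
```

{"fn": "drive_tool", "kwargs": {"commands": "-1 -0.03 -0.01 0 0 0 0;-1 0 0 0 0 0 0"}}

```text
time_s: 27.05
eef_pos: [0.5326, -0.0411, 0.022]
eef_rot: [-0.099, 0.995, 0.0, 0.001]
ft_force: [4.2, 1.6, -2.3]
opening: 0.262
grasp_force: 59.6
```

{"fn": "drive_tool", "kwargs": {"commands": "-1 -0.02 0 0 0 0 0;-1 0 0 0 0 0 0"}}

```text
time_s: 27.25
eef_pos: [0.5324, -0.0411, 0.0221]
eef_rot: [-0.099, 0.995, 0.0, 0.001]
ft_force: [5.3, 1.2, -2.5]
opening: 0.264
grasp_force: 59.6
```

{"fn": "drive_tool", "kwargs": {"commands": "-1 -0.03 -0.01 0 0 0 0;-1 0 0 0 0 0 0;-1 0 0 0 0 0 0;-1 0 0 0 0 0 0;-1 0 0 0 0 0 0"}}

```text
time_s: 27.75
eef_pos: [0.5324, -0.0411, 0.0223]
eef_rot: [-0.1, 0.995, 0.0, 0.001]
ft_force: [9.0, 2.7, -2.0]
opening: 0.26
grasp_force: 59.6
```

```bash
python3 st.py
```

```text
e [ 0.5324 -0.0411  0.0223] n-mouth 0.0482  t-err 0.0006  z 0.0703 yaw 3.3409 Fn 9.3 Fl 0.8 Fz -2.0 [ 0.83  0.8  -1.08  1.95  0.89  0.96  1.07] [ 0.51 -1.82  0.03] 59.56822156906128
```

{"fn": "drive_tool", "kwargs": {"commands": "-1 0.1 0.02 0 0 0 0;-1 0.2 0.04 0 0 0 0;-1 0.4 0.08 0 0 0 0;-1 0.4 0.08 0 0 0 0;-1 0.4 0.08 0 0 0 0;-1 0.4 0.08 0 0 0 0;-1 0.4 0.08 0 0 0 0;-1 0.2 0.04 0.3 0 0 0;-1 0 0 1 0 0 0;-1 0 0 1 0 0 0;-1 0 0 0.6 0 0 -0.3;-1 0 0 0 0 0 -0.8;-1 0 0 0 0 0 -1;-1 0 0 0 0 0 -1;-1 0 0 0 0 0 -1;-1 0 0 0 0 0 -1;-1 0 0 0 0 0 -1;-1 0 0 0 0 0 -1;-1 0 0 0 0 0 -1;-1 0 0 0 0 0 -1"}}

```text
time_s: 29.75
eef_pos: [0.5812, -0.0316, 0.0809]
eef_rot: [0.264, 0.965, -0.0, 0.0]
ft_force: [0.4, 0.9, -2.2]
opening: 0.262
grasp_force: 59.7
```

{"fn": "drive_tool", "kwargs": {"commands": "-1 0 0 0 0 0 -1;-1 0 0 0 0 0 -1;-1 0 0 0 0 0 -1;-1 0 0 0 0 0 -1;-1 0 0 0 0 0 -1;-1 0 0 0 0 0 -1;-1 0 0 0 0 0 -1;-1 0 0 0 0 0 -1;-1 0 0 0 0 0 -1;-1 0 0 0 0 0 -1;-1 0 0 0 0 0 -1;-1 0 0 0 0 0 -1;-1 0 0 0 0 0 -1;-1 0 0 0 0 0 -1;-1 0 0 0 0 0 -1;-1 0 0 0 0 0 -1;-1 0 0 0 0 0 -1;-1 0 0 0 0 0 -1;-1 0 0 0 0 0 -1;-1 0 0 0 0 0 -1"}}

```text
time_s: 31.75
eef_pos: [0.5812, -0.0313, 0.081]
eef_rot: [0.876, 0.483, 0.001, 0.0]
ft_force: [-0.0, 0.2, -2.0]
opening: 0.261
grasp_force: 59.6
```

{"fn": "drive_tool", "kwargs": {"commands": "-1 0 0 0 0 0 -1;-1 0 0 0 0 0 -1;-1 0 0 0 0 0 -1;-1 0 0 0 0 0 -1;-1 0 0 0 0 0 -1;-1 0 0 0 0 0 -1;-1 0 0 0 0 0 -1;-1 0 0 0 0 0 -1;-1 0 0 0 0 0 -1;-1 0 0 0 0 0 -1;-1 0 0 0 0 0 0;-1 0 0 0 0 0 0"}}

```text
time_s: 32.95
eef_pos: [0.5812, -0.0312, 0.0805]
eef_rot: [0.994, 0.107, 0.0, -0.0]
ft_force: [-0.1, -1.0, -2.4]
opening: 0.259
grasp_force: 59.6
```

```bash
python3 st.py
```

```text
e [ 0.5812 -0.0312  0.0805] n-mouth 0.0980  t-err 0.0002  z 0.1285 yaw 0.2148 Fn -0.3 Fl -1.0 Fz -2.4 [ 0.35  0.52 -0.45  1.81  0.29  0.87 -1.59] [-0.   -0.03 -0.03] 59.560495018959045
```

{"fn": "drive_tool", "kwargs": {"commands": "-1 -0.15 0.5 0 0 0 0;-1 -0.15 1 0 0 0 0;-1 -0.15 1 0 0 0 0;-1 -0.15 1 0 0 0 0;-1 -0.15 1 0 0 0 0;-1 -0.15 1 0 0 0 0;-1 -0.15 1 0 0 0 0;-1 -0.15 1 0 0 0 0;-1 -0.15 1 0 0 0 0;-1 -0.15 1 0 0 0 0;-1 -0.15 1 0 0 0 0;-1 -0.15 0.7 0 0 0 0;-1 -0.15 0.34 0 0 0 0;-1 0 0 -0.5 0 0 0;-1 0 0 -1 0 0 0;-1 0 0 -0.8 0 0 0;-1 0 0 0 0 0 0;-1 0 0 0 0 0 0"}}

```text
time_s: 34.75
eef_pos: [0.5421, 0.199, 0.0335]
eef_rot: [0.994, 0.106, -0.0, 0.0]
ft_force: [0.7, -0.5, -1.8]
opening: 0.259
grasp_force: 59.5
```

```bash
python3 st.py
```

```text
e [0.5421 0.199  0.0335] n-mouth 0.1068  t-err 0.2336  z 0.0815 yaw 0.2124 Fn 0.6 Fl -0.7 Fz -1.8 [-0.05  0.59 -0.46  1.84  0.35  0.79 -2.05] [ 0.06  0.03 -0.04] 59.49783682823181
```

{"fn": "drive_tool", "kwargs": {"commands": "-1 0 0.04 -0.5 0 0 0;-1 0 0 -0.6 0 0 0;-1 0 0 -0.4 0 0 0;-1 0 0 -0.15 0 0 0;-1 0 0 0 0 0 0"}}

```text
time_s: 35.25
eef_pos: [0.5418, 0.2001, 0.0002]
eef_rot: [0.994, 0.106, -0.0, 0.0]
ft_force: [0.0, -0.3, -2.5]
opening: 0.263
grasp_force: 59.5
```

{"fn": "drive_tool", "kwargs": {"commands": "-1 0 0 -0.05 0 0 0;-1 0 0 -0.05 0 0 0;-1 0 0 0 0 0 0"}}

```text
time_s: 35.55
eef_pos: [0.5422, 0.2002, -0.0011]
eef_rot: [0.994, 0.106, 0.0, -0.0]
ft_force: [-0.9, 0.4, -2.9]
opening: 0.262
grasp_force: 59.5
```

{"fn": "drive_tool", "kwargs": {"commands": "-1 0 0 -0.05 0 0 0;-1 0 0 -0.05 0 0 0;-1 0 0 0 0 0 0"}}

```text
time_s: 35.85
eef_pos: [0.5424, 0.2001, -0.0028]
eef_rot: [0.994, 0.106, 0.0, 0.0]
ft_force: [-1.0, -2.1, 5.6]
opening: 0.261
grasp_force: 60.7
```

{"fn": "drive_tool", "kwargs": {"commands": "-1 0 0 -0.04 0 0 0;-1 0 0 0 0 0 0"}}

```text
time_s: 36.05
eef_pos: [0.5425, 0.2001, -0.003]
eef_rot: [0.994, 0.106, 0.0, 0.0]
ft_force: [-6.0, -3.6, 18.1]
opening: 0.268
grasp_force: 61.9
```

{"fn": "drive_tool", "kwargs": {"commands": "-1 0 0 0.04 0 0 0;-1 0 0 0 0 0 0;-0.3 0 0 0 0 0 0;0 0 0 0 0 0 0;0.5 0 0 0 0 0 0;1 0 0 0 0 0 0;1 0 0 0 0 0 0;1 0 0 0 0 0 0;1 0 0 0 0 0 0;1 0 0 0 0 0 0;1 0 0 0.3 0 0 0;1 0 0 1 0 0 0;1 0 0 1 0 0 0;1 0 0 1 0 0 0;1 0 0 1 0 0 0;1 0 0 1 0 0 0;1 0 0 1 0 0 0;1 0 0 1 0 0 0;1 0 0 0 0 0 0;1 0 0 0 0 0 0"}}

```text
time_s: 38.05
eef_pos: [0.5422, 0.2001, 0.1431]
eef_rot: [0.994, 0.106, 0.0, -0.0]
ft_force: [-0.6, 1.1, -0.1]
opening: 1.005
grasp_force: 0.0
```

```bash
python3 - <<'E'
from h import *
from plant import bot,capture
c=capture("wrist"); e=bot.observe()["eef_pos"]; print(e)
S=4; h=cv2.cvtColor(cv2.resize(c["pixels"],None,fx=S,fy=S,interpolation=cv2.INTER_CUBIC),cv2.COLOR_RGB2HSV)
m=((h[...,1]<60)&(h[...,2]>120)).astype(np.uint8)
a=.21;n=np.array([np.cos(a),np.sin(a)]);l=np.array([-n[1],n[0]])
p0=np.array([.5422,.2005])
for k in (-.06,-.05,-.045,-.038,-.034,-.02,-.01,0,.01,.02,.034,.038,.045,.05):
    u,v=px(c,[[*(p0+k*n),.045]])[0]; r=int(v*S); seg=m[r,int((u-30)*S):int((u+30)*S)]; x=np.flatnonzero(seg)
    if len(x):
        ends=onplane(c,[[x[0]/S+u-30,v],[x[-1]/S+u-30,v]],.045); mid=ends.mean(0)[:2]; print(k,"w %.4f t %.4f"%(np.linalg.norm(ends[0]-ends[1]),mid@l))
cv2.imwrite("pics/fin.png",cv2.cvtColor(c["pixels"],cv2.COLOR_RGB2BGR))
E
```

```text
[0.5418703  0.19999066 0.14247964]
-0.06 w 0.0519 t 0.0831
-0.05 w 0.0505 t 0.0826
-0.045 w 0.0513 t 0.0832
-0.038 w 0.0477 t 0.0816
-0.034 w 0.0503 t 0.0830
-0.02 w 0.0217 t 0.0835
-0.01 w 0.0014 t 0.0745
0 w 0.0057 t 0.0767
0.01 w 0.0209 t 0.0830
0.02 w 0.0020 t 0.0937
0.034 w 0.0244 t 0.0857
0.038 w 0.0225 t 0.0848
0.045 w 0.0218 t 0.0849
0.05 w 0.0178 t 0.0886
```

```bash
python3 -c "
from plant import bot
print(bot.job_done())"
```

```text
the job is handed in; nothing more can be done
None
```

The job is handed in at about 38 s, but `job_done()` returned no verdict: the go end went home (collar contact, about 13 N), the no-go end was refused and held at about 9 N for 0.5 s, and the gauge is back in its stand and released. The first grasp attempt missed and pressed about 34 N on the gauge in its stand, because the finger ends sat about 30 mm behind the reported TCP; I corrected for that offset afterwards.

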